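# Clear the sawing jig and butt the batten against its stop

## Robot

A 6-joint arm with a two-finger parallel gripper is mounted at the origin on the work surface. World frame = base frame: x ahead of the robot, y to its left, z up, the work surface at z = 0. Lengths are in m, angles in rad, forces in N, time in s.
With the tool pointing down it reaches from about 0.3 to 0.775 m from the base axis. Payload 14.6 kg.
Tool frame: the origin (TCP) lies at the very end of the fingers, on their centre line; the grasp point (between the pads) lies 19 mm behind it; z points along the fingers, y is the line along which they close (so a half turn about z gives the same grasp; the last joint's range is limited). The gripper opens to 94 mm and grips with 3 to 60 N. Pads are 16 mm wide; open, the fingers measure 119 mm over their backs; the gripper's body (75 mm by 177 mm) begins 78 mm behind the grasp point.
Start: joints at [-1.361, 0.3, 1.521, -0, 1.321, -0.067], TCP at [0.15, -0.529, 0.205] pointing down, gripper open.
Joint ranges: [-3.03, 3.03], [-0.79, 2.21], [0.23, 2.52], [-1.04, 4.18], [0, 3.07], [-2.55, 2.55]. Speed limits (rad/s): [2.22, 2.22, 2.57, 3.14, 3.14, 3.14].

## Interface

Orientations are given as [roll, pitch, yaw] about the fixed x, y, z axes, in that order (R = Rz(yaw) Ry(pitch) Rx(roll)).
In Python, from station import ctrl gives the robot as it stands. The module is installed in compiled form; this text tells all that it offers.
- The arm moves only by the tool step_arm, never from a script. Its argument "deltas" is a list of rows, each an object with "dp": the shift along the tool's x, y, z scaled (see below), a list of three; "twist": the turn about the tool's z scaled (see below). In form: [{"dp": [tx, ty, tz], "twist": twist}, ...]. A call has 1 to 12 rows; each row shifts and turns the commanded pose from where the row before left it, along the tool's axes as they then stand; what a row does not reach is not made up. The controller multiplies each number of a shift by 0.04 m and each number of a turn by 4 degrees. A row lasts 1/10 s, in which the tool goes at most 50 mm and 8.59 degrees, less where a joint would pass 70% of its speed; a pose out of reach is approached as far as the arm can. A call with a number of a shift or a turn outside -1 to 1 is refused whole. A call with a gripper value outside its range is refused whole. "gripper" is the opening, from -1 (shut) to 1 (fully open), set as the call begins (left out, the last holds). The fingers move at their own pace and stop on an object; "squeeze" is the grip in N (left out, the last holds). Time passes only in rows, so rows that do not move let the fingers close. It gives the time, the measured TCP pose, the force, the opening and the grip force at its end, in the units of the state.
- ctrl.get_obs(): the state, without advancing time (a new reading comes with each control period).
- ctrl.camera(name): name is "scene" or "top"; returns (picture, depth): 420x560x3 uint8, red, green, blue; 420x560 float32, m along the optical axis (not along the pixel's ray), 0 where there is no reading.
- ctrl.get_calibration(name): a dict with "fx", "fy", "cx", "cy" (pixels), "world_to_cam" (4x4, takes a point from world to camera coordinates). Camera axes: x right, y down, z forward; pixel columns grow to the right and rows downward; lengths in m; the calibration is good to about 2 mm. A picture is of the moment at which its call begins. get_calibration takes no time and is no camera call.
- ctrl.hand_in(): hands the job in; it is judged then, once.
Trained networks look in the newest picture that a camera, given by its name, has taken for a name from the list of things; names that differ only in an ending like _2 or _b are one class to them, and where a whole thing is asked for, a point or a joint stands for the part that bears it (a point fixed in the world has none). Each returns a list of dicts, best first, with "conf" (0 to 1); they miss things now and then, are a little off and sometimes report something else, mostly with a low value. They report only what shows in the picture. A call takes as long as a camera call. They do not tell look-alikes from the thing itself.
- ctrl.spot_in(camera, label): "rect" ([left, top, right, bottom] as shares, 0 to 1, of the picture: columns of its width, rows of its height, round what is visible of it).
- ctrl.cut_out(camera, label): "pixels" (420x560 bool, what is visible of it) and "rect" ([left, top, right, bottom] as shares, 0 to 1, of the picture: columns of its width, rows of its height, round what is visible of it).
The state is a dict: "time_s": time; "qpos": joint angles; "joint_vel": joint speeds; "tau": joint torques, N m; "ee_pos": TCP position; "eef_rot": TCP orientation; "force": force on the tool from outside, world axes, zero at the start; "moment": the same for the moment, N m; "grip_width": finger opening in m; "grip_force": force on a finger pad.
Only numpy, scipy, OpenCV 4.12 (cv2) and the standard library are available. Lean on these libraries where they do the work, as an engineer would, in place of code of your own. Each camera call takes 0.05 s, during which the arm holds its last target. There are 200 camera calls.

## Task

Get the batten in the sawing jig ready for its next cut: first take the short offcut out of the jig and put it in the blue scrap box. Then bring the batten up flat along the whole fence and slide it along until it butts against the stop with the red spring pin pushed fully in; feel for the stop slowly and gently, do not ram it. Leave the batten there, and leave the other things on the bench alone.

Things in the scene. Friction and masses are not known exactly. Their poses are not given: they have to be found in the camera images.
- jig: sawing jig fixed to the bench: plywood bed 150 (x) x 400 (y) x 18 mm thick, low aluminium fence along its far side. Origin: centre of the bed's underside; y runs along the fence towards the stop, x across the bed to the fence, z up. The fence's face is the plane x = +55 mm; fence 20 mm thick, y = -200 to +140 mm, top 36 mm above the origin (18 above the bed)
- stop: blue block (44 x 30 x 46 mm high, black knob to 66 mm) on the jig's +y end; origin: centre of its underside, on the bed, 37 mm in x from the jig's middle; axes as the jig's. A 16 mm steel rod with a 28 mm round collar points from it to -y, 26 mm above the bed. Its length differs and is not told: the collar's flat face, the hard stop, lies 25 to 70 mm from the origin towards -y
- pin (a joint): red spring pin, 10 mm thick, standing out of the rod's collar along the jig's -y; 0 = fully out by 6 mm, 0.006 = pushed fully in, flush with the collar. Its spring is very weak (under 0.5 N); behind it the collar is solid
- batten: wooden batten 36 (x) x 180 (y) x 50 mm high, about 260 g, lying on the jig's bed, a little off the fence and askew; origin: centre of its underside, y along its length
- offcut: short offcut of the same timber, 36 (x) x 45 (y) x 50 mm high, about 65 g, standing on the jig's bed between the batten and the stop; origin: centre of its underside
- scrap_box: open blue plastic box fixed on the bench, 180 (x) x 160 (y) x 60 mm high, walls and floor 6 mm thick; origin: centre of its underside; a small scrap of wood, 18 mm high, lies on its floor on the -x side
- wrench: bystander, leave alone: steel wrench lying to the right, about 150 mm
- screwdriver: bystander, leave alone: red-handled screwdriver lying on the far side
- tape: bystander, leave alone: black roll of tape lying flat, 90 mm across, 45 mm high
- glue: bystander, leave alone: white glue bottle, 56 mm across, 150 mm high
- spray: bystander, leave alone: yellow and blue spray can, 56 mm across, 190 mm high
- jar: bystander, leave alone: glass jar with steel lid, 70 mm across, 90 mm high
Mind the look-alikes: they are no part of the job. There is more than one size of the offcut; the job needs the middle-sized.

How it is judged:
By the outcome, as a careful person would: the job done as asked, in the order asked, and still so for the second after the job is handed in, with the robot touching nothing.
It also fails if it takes over 58 s, if anything falls off the work surface, if the arm or the gripper's body presses on something with over 40 N, if the wrist force passes 120 N, or if a joint passes its speed limit or range.

## Working session

There is one attempt and no reset: what is moved stays moved. The work goes in short steps, Python scripts to look and compute and a tool call to move; the robot and the scene stay as the last step left them, time stands still between calls to the robot, and variables do not carry over. Pictures are saved under pics/ and viewed, at most 10 in all, crops included, and the job is handed in when it is done.

Besides the shell and the picture viewer there is one more tool, called as name(argument=value, ...) on one line, values as JSON. step_arm: Moves the arm, as the interface text tells. Its arguments: {"type":"object","properties":{"deltas":{"type":"array"},"gripper":{"type":"number"},"squeeze":{"type":"number"}},"required":["deltas"]}

```bash
mkdir -p pics; cat > h.py <<'E'
import numpy as np, cv2
from station import ctrl
def cloud(cam,d):
    K=ctrl.get_calibration(cam); v,u=np.mgrid[0:420,0:560]
    p=np.stack([(u-K['cx'])/K['fx']*d,(v-K['cy'])/K['fy']*d,d,np.ones_like(d)],-1)
    return (p@np.linalg.inv(np.array(K['world_to_cam'])).T)[...,:3]
def save(n,im): cv2.imwrite('pics/'+n,im[...,::-1])
E
python3 - <<'E'
from h import *
ims=[]
for c in ['scene','top']:
    im,d=ctrl.camera(c); ims.append(im); np.savez(c+'0.npz',im=im,d=d)
    P=cloud(c,d)
    for l in ['jig','stop','batten','offcut','scrap_box','pin']:
        for r in ctrl.cut_out(c,l):
            m=r['pixels']&(d>0); 
            if m.sum()<5: continue
            q=P[m]; print(c,l,round(r['conf'],2),(np.array(r['rect'])*[560,420,560,420]).round(),np.median(q,0).round(3),'z98',np.percentile(q[:,2],98).round(3))
    save(c+'0.png',im)
print(ctrl.get_obs())
E
```

```text
scene jig 0.73 [186. 175. 339. 270.] [ 0.535 -0.051  0.018] z98 0.065
scene stop 0.81 [290. 228. 321. 254.] [0.533 0.056 0.051] z98 0.083
scene batten 0.61 [206. 179. 264. 222.] [ 0.518 -0.201  0.058] z98 0.069
scene batten 0.4 [106. 150. 139. 221.] [ 0.704 -0.394  0.113] z98 0.19
scene offcut 0.83 [257. 256. 275. 279.] [0.628 0.002 0.029] z98 0.039
scene offcut 0.6 [218. 227. 247. 265.] [ 0.652 -0.082  0.05 ] z98 0.067
scene offcut 0.58 [263. 208. 287. 236.] [ 0.524 -0.055  0.053] z98 0.069
scene scrap_box 0.67 [375. 253. 489. 355.] [0.492 0.352 0.018] z98 0.06
scene scrap_box 0.2 [189. 173. 337. 271.] [ 0.531 -0.055  0.018] z98 0.066
top jig 0.83 [240. 209. 399. 272.] [ 0.472 -0.114  0.019] z98 0.064
top stop 0.81 [239. 218. 268. 236.] [0.519 0.042 0.062] z98 0.087
top batten 0.66 [318. 225. 396. 246.] [ 0.497 -0.222  0.068] z98 0.073
top offcut 0.89 [287. 165. 317. 193.] [ 0.632 -0.098  0.066] z98 0.071
top offcut 0.48 [266. 183. 275. 196.] [ 0.611 -0.006  0.038] z98 0.043
top scrap_box 0.88 [ 92. 207. 166. 280.] [0.493 0.359 0.007] z98 0.062
top pin 0.28 [ 92. 207. 170. 282.] [0.492 0.36  0.007] z98 0.062
top pin 0.21 [416. 134. 460. 170.] [ 0.677 -0.402  0.172] z98 0.194
{'time_s': 0.7, 'qpos': array([-1.36062694e+00,  2.99897353e-01,  1.52104957e+00, -1.33517294e-05,
        1.32070740e+00, -6.65878838e-02]), 'joint_vel': array([-0.00030795,  0.00092299,  0.00226013, -0.00078657,  0.00129441,
        0.00065032]), 'tau': array([-9.02478259e-04, -5.31579602e+01, -3.52880788e+01,  7.08964700e-02,
        2.11821939e-02,  2.04468400e-06]), 'ee_pos': array([ 0.15027412, -0.52903838,  0.20542605]), 'eef_rot': array([-3.14153027e+00,  8.80442477e-06,  2.76760579e-01]), 'force': array([-1.25976205,  0.5023117 , -0.28445619]), 'moment': array([ 0.04608045,  0.00940844, -0.03686696]), 'grip_force': 0.0, 'grip_width': 0.09379744422025614}
```

View pics/scene0.png

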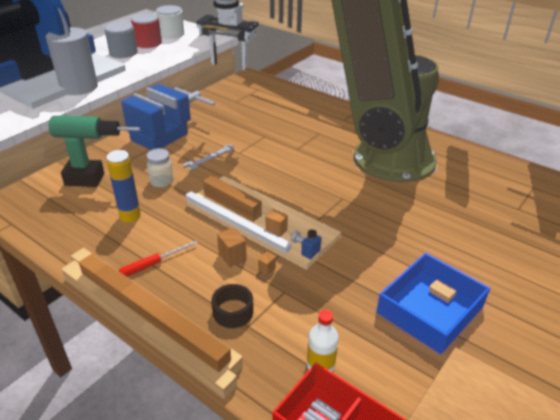

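View pics/top0.png

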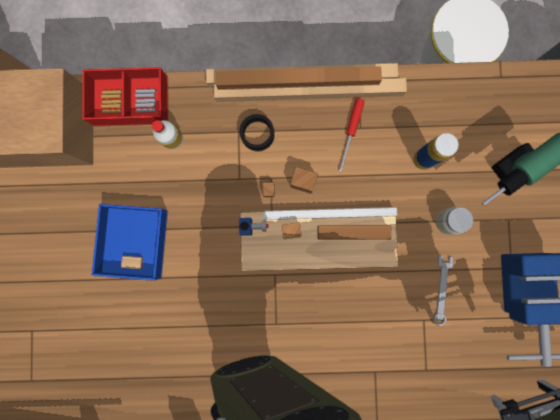

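The scene view has the jig with batten (235,198), jig offcut (276,222), stop (311,243) and blue box (433,300). Possible offcuts in the top view are the jig offcut (291,229), a small block (268,189) and a large block (304,180). I choose the one on the jig at (291,229), because it stands on the bed between batten and stop. Next comes one close crop and a measurement.

```bash
python3 - <<'E'
from h import *
A=np.load('top0.npz');im=A['im']
save('crop.png',cv2.resize(im[155:285,230:405],None,fx=4.5,fy=4.5,interpolation=cv2.INTER_CUBIC))
def rect(q): 
    (c,s,a)=cv2.minAreaRect((q[:,:2]*1000).astype(np.float32)); return np.round(c,1),np.round(s,1),round(a,1),len(q)
for c in ['top','scene']:
    B=np.load(c+'0.npz');P=cloud(c,B['d']);im=B['im'];X,Y,Z=P[...,0],P[...,1],P[...,2]
    J=(X>.4)&(X<.6)&(Y>-.36)&(Y<.12)
    w=J&(Z>.058)&(Z<.078)
    n,L,st,_=cv2.connectedComponentsWithStats(w.astype(np.uint8))
    for i in range(1,n):
        q=P[L==i]
        if len(q)>12: print(c,'top-lvl',rect(q),np.median(q[:,2]).round(4), q[:,:2].mean(0).round(4))
    f=J&(Z>.030)&(Z<.042)&(im.min(-1)>150)
    print(c,'fence',rect(P[f]),np.median(Z[f]).round(4))
    b=J&(Z>.012)&(Z<.024); print(c,'bed',rect(P[b]),np.median(Z[b]).round(4))
    r=J&(Y>-.03)&(Y<.1)&(Z>.03)&(im[...,0]>im[...,2].astype(int)+70)&(im[...,0]>im[...,1].astype(int)+70)
    print(c,'red',P[r].round(3)[:10].tolist())
    blue=J&(im[...,2]>im[...,0].astype(int)+50)&(Z>.03);print(c,'blue',rect(P[blue]))
    h=(X>.38)&(X<.6)&(Y>.24)&(Y<.47)&(Z>.052)&(Z<.07); print(c,'box rim',rect(P[h]),np.median(Z[h]))
    s=(X>.41)&(X<.57)&(Y>.29)&(Y<.43)&(Z>.015)&(Z<.035); print(c,'scrap',rect(P[s&(im[...,0]>im[...,2])]))
E
```

```text
top top-lvl (array([518.8,  52.5]), array([30.7, 42.5]), 88.6, 147) 0.0637 [0.5191 0.0506]
top top-lvl (array([505.6, -63. ]), array([36. , 44.7]), 6.3, 261) 0.0683 [ 0.5055 -0.0631]
top top-lvl (array([ 497.4, -220.3]), array([179. ,  34.9]), 88.4, 1084) 0.0686 [ 0.4973 -0.2196]
top fence (array([ 547.5, -162.8]), array([ 20.2, 337.4]), 0.0, 1002) 0.0365
top bed (array([ 503.6, -133.1]), array([399.9, 192.2]), 89.9, 6230) 0.0185
top red [[0.521, -0.002, 0.048], [0.519, -0.002, 0.055]]
top blue (array([508.2,   1.5]), array([136.2,  37.9]), 77.1, 109)
top box rim (array([489. , 349.3]), array([162.9, 180.2]), 84.0, 754) 0.058948517698027225
top scrap (array([436.6, 350.5]), array([49.9, 28.9]), 83.6, 228)
scene top-lvl (array([ 503.9, -216.2]), array([183.4,  42.8]), 87.5, 688) 0.0659 [ 0.5068 -0.2109]
scene top-lvl (array([512.8, -60.3]), array([37.8, 47.1]), 5.1, 215) 0.0658 [ 0.515  -0.0579]
scene top-lvl (array([528.5,  54.9]), array([43.1, 31.6]), 5.2, 151) 0.0624 [0.5317 0.0577]
scene fence (array([ 554.4, -160.9]), array([340.3,  27.4]), 89.6, 795) 0.0343
scene bed (array([ 488.6, -129.5]), array([156.6, 402.3]), 0.1, 2578) 0.0168
scene red []
scene blue (array([531.1,  56.5]), array([39.9, 25.7]), 3.2, 174)
scene box rim (array([496.1, 351.6]), array([160.8, 185.3]), 83.8, 992) 0.05721372482286563
scene scrap (array([442.6, 352.9]), array([50. , 33.9]), 82.7, 266)
```

View pics/crop.png

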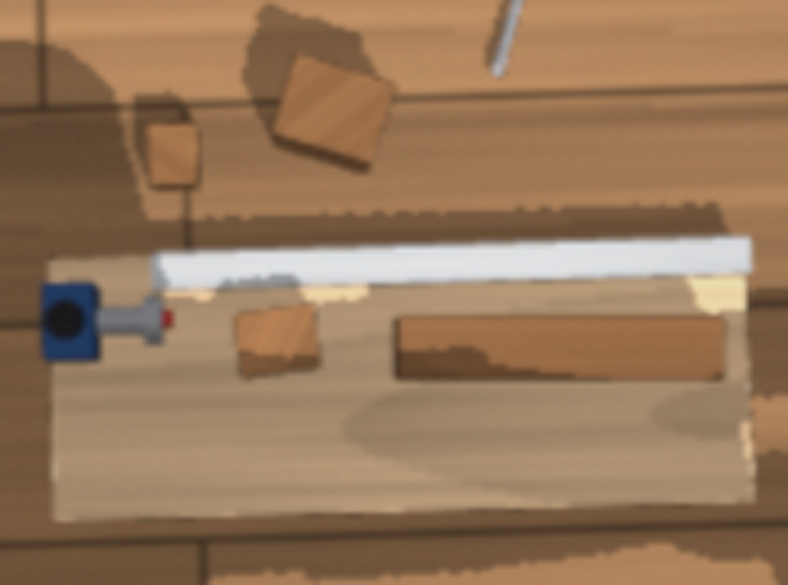

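The crop shows the jig offcut at (277,340), batten (560,347), pin (168,320) and fence (450,262). The small block (173,155) and large block (335,110) are off the jig, so they are look-alikes. The jig offcut's 36x45 mm top matches. Next I measure the angles.

```bash
cat > ang.py <<'E'
from h import *
def fit(q):
    # both long edges of top-face cloud, slope of x over y
    b=np.arange(q[:,1].min()+.008,q[:,1].max()-.008,.006); r=[]
    for lo in b:
        s=q[(q[:,1]>=lo)&(q[:,1]<lo+.006)]
        if len(s)>3: r.append([lo+.003,s[:,0].min(),s[:,0].max()])
    r=np.array(r); o=[]
    for k in (1,2):
        p=np.polyfit(r[:,0],r[:,k],1); o+= [np.degrees(np.arctan(p[0])).round(2),np.polyval(p,q[:,1].mean()).round(4)]
    return o,q[:,1].min().round(4),q[:,1].max().round(4)
def run(tag):
  for c in ['top','scene']:
    B=np.load(c+tag+'.npz');P=cloud(c,B['d']);im=B['im'];X,Y,Z=P[...,0],P[...,1],P[...,2]
    dz=0 if c=='top' else -.0022
    w=(X>.45)&(X<.56)&(abs(Z-.068-dz)<.003)
    n,L,st,_=cv2.connectedComponentsWithStats(w.astype(np.uint8))
    for i in range(1,n):
        q=P[L==i]
        if len(q)>300: print(c,'batten',fit(q))
    f=(X>.51)&(X<.58)&(Y>-.34)&(Y<.02)&(abs(Z-.036-dz)<.003)
    if f.sum()>100:print(c,'fence',fit(P[f]))
E
python3 -c "from ang import *; run('0')"
```

```text
top batten ([np.float64(1.73), np.float64(0.4802), np.float64(1.6), np.float64(0.5147)], np.float64(-0.3093), np.float64(-0.1306))
top fence ([np.float64(0.03), np.float64(0.5388), np.float64(-0.02), np.float64(0.5564)], np.float64(-0.3315), np.float64(0.006))
scene batten ([np.float64(1.68), np.float64(0.4864), np.float64(1.82), np.float64(0.5219)], np.float64(-0.3083), np.float64(-0.1267))
scene fence ([np.float64(3.14), np.float64(0.5279), np.float64(0.3), np.float64(0.5645)], np.float64(-0.3311), np.float64(0.0126))
```

step_arm(deltas=[{"dp": [0.4,-0.4,0],"twist": 0.8},{"dp": [0.7,-0.6,0],"twist": 0.8},{"dp": [0.7,-0.65,0],"twist": 0.8},{"dp": [0.7,-0.75,0],"twist": 0},{"dp": [0.7,-0.75,0],"twist": 0},{"dp": [0.7,-0.75,0],"twist": 0},{"dp": [0.7,-0.75,0],"twist": 0},{"dp": [0.7,-0.75,0],"twist": 0},{"dp": [0.7,-0.75,0],"twist": 0},{"dp": [0.7,-0.75,0],"twist": 0},{"dp": [0.7,-0.75,0],"twist": 0},{"dp": [0.7,-0.75,0],"twist": 0}], gripper=0.49)

```text
time_s: 1.9
ee_pos: [0.4286, -0.1521, 0.2057]
eef_rot: [3.141, -0.0, 0.109]
force: [0.4, -1.4, -0.1]
grip_width: 0.0701
grip_force: 0.0
```

step_arm(deltas=[{"dp": [0.7,-0.65,0],"twist": 0},{"dp": [0.7,-0.65,0.3],"twist": 0},{"dp": [0.5,-0.5,0.8],"twist": 0},{"dp": [0,0,0.9],"twist": 0},{"dp": [0,0,0.5],"twist": 0},{"dp": [0,0,0],"twist": 0}])

```text
time_s: 2.5
ee_pos: [0.4942, -0.0733, 0.1031]
eef_rot: [-3.14, 0.004, 0.11]
force: [-0.1, 0.3, 1.0]
grip_width: 0.0704
grip_force: 0.0
```

step_arm(deltas=[{"dp": [0.37,-0.24,0.2],"twist": 0},{"dp": [0,0,0.6],"twist": 0},{"dp": [0,0,0.6],"twist": 0},{"dp": [0,0,0.4],"twist": 0},{"dp": [0,0,0],"twist": 0}])

```text
time_s: 3.0
ee_pos: [0.5088, -0.0627, 0.0331]
eef_rot: [-3.141, 0.002, 0.109]
force: [-0.3, -0.7, -0.3]
grip_width: 0.07
grip_force: 0.0
```

step_arm(deltas=[{"dp": [0,0,0],"twist": 0},{"dp": [0,0,0],"twist": 0},{"dp": [0,0,0],"twist": 0},{"dp": [0,0,0],"twist": 0},{"dp": [0,0,0],"twist": 0}], gripper=-0.2, squeeze=15)

```text
time_s: 3.5
ee_pos: [0.5096, -0.0627, 0.0344]
eef_rot: [3.141, -0.001, 0.109]
force: [-1.7, 1.3, 7.2]
grip_width: 0.0448
grip_force: 15.0
```

step_arm(deltas=[{"dp": [0,0,-0.3],"twist": 0},{"dp": [0,0,-0.6],"twist": 0},{"dp": [0,0,-0.9],"twist": 0},{"dp": [0,0,-0.9],"twist": 0},{"dp": [0,0,-0.5],"twist": 1},{"dp": [0,0,0],"twist": 1},{"dp": [0,0,0],"twist": 1}])

```text
time_s: 4.2
ee_pos: [0.5093, -0.0627, 0.1631]
eef_rot: [3.141, -0.002, -0.103]
force: [-0.4, -0.1, -1.1]
grip_width: 0.0447
grip_force: 15.0
```

step_arm(deltas=[{"dp": [0,-0.5,0],"twist": 0},{"dp": [0,-0.9,0],"twist": 0},{"dp": [-0.1,-1,0],"twist": 0},{"dp": [-0.1,-1,0],"twist": 0},{"dp": [-0.1,-1,0],"twist": 0},{"dp": [-0.1,-1,0],"twist": 0},{"dp": [-0.1,-1,0],"twist": 0},{"dp": [0,-1,0],"twist": 0},{"dp": [0,-1,0],"twist": 0},{"dp": [0,-1,0],"twist": 0},{"dp": [0,-0.8,0],"twist": 0},{"dp": [0,0,0],"twist": 0}])

```text
time_s: 5.4
ee_pos: [0.5294, 0.3485, 0.1617]
eef_rot: [-3.141, 0.0, -0.097]
force: [-0.2, -0.3, -0.5]
grip_width: 0.0448
grip_force: 15.0
```

step_arm(deltas=[{"dp": [0,0,0.6],"twist": 0},{"dp": [0,0,0.9],"twist": 0},{"dp": [0,0,0.8],"twist": 0},{"dp": [0,0,0.6],"twist": 0},{"dp": [0,0,0.3],"twist": 0},{"dp": [0,0,0.15],"twist": 0},{"dp": [0,0,0],"twist": 0},{"dp": [0,0,0],"twist": 0}])

```text
time_s: 6.2
ee_pos: [0.5307, 0.3456, 0.0289]
eef_rot: [-3.141, -0.001, -0.1]
force: [-0.1, 0.3, -1.2]
grip_width: 0.0446
grip_force: 15.0
```

step_arm(deltas=[{"dp": [0,0,0],"twist": 0},{"dp": [0,0,0],"twist": 0},{"dp": [0,0,0],"twist": 0},{"dp": [0,0,0],"twist": 0},{"dp": [0,0,-0.4],"twist": 0},{"dp": [0,0,-0.8],"twist": 0},{"dp": [0,0,-1],"twist": 0},{"dp": [0,0,-1],"twist": 0},{"dp": [0,0,-0.8],"twist": 0}], gripper=0.49)

```text
time_s: 7.1
ee_pos: [0.5302, 0.3455, 0.1915]
eef_rot: [-3.14, -0.002, -0.1]
force: [0.4, -0.2, 0.4]
grip_width: 0.0697
grip_force: 0.0
```

step_arm(deltas=[{"dp": [0,0.3,0],"twist": -0.71},{"dp": [-0.1,0.7,0],"twist": -0.72},{"dp": [-0.2,1,0],"twist": 0},{"dp": [-0.2,1,0],"twist": 0},{"dp": [-0.2,1,0],"twist": 0},{"dp": [-0.2,1,0],"twist": 0},{"dp": [-0.2,1,0],"twist": 0},{"dp": [-0.2,1,0],"twist": 0},{"dp": [-0.2,1,0],"twist": 0},{"dp": [-0.2,1,0],"twist": 0},{"dp": [-0.2,1,0],"twist": 0},{"dp": [-0.1,1,0],"twist": 0}], gripper=1)

```text
time_s: 8.3
ee_pos: [0.4467, -0.0958, 0.1888]
eef_rot: [3.141, -0.002, -0.0]
force: [1.1, 0.3, -0.2]
grip_width: 0.094
grip_force: 0.0
```

step_arm(deltas=[{"dp": [0,1,0],"twist": 0},{"dp": [0,0.8,0],"twist": 0},{"dp": [0,0.6,0],"twist": 0},{"dp": [0,0.4,0],"twist": 0},{"dp": [0,0,0.8],"twist": 0},{"dp": [0,0,0.8],"twist": 0},{"dp": [0,0,0.4],"twist": 0},{"dp": [0,0,0],"twist": 0}])

```text
time_s: 9.1
ee_pos: [0.4465, -0.2056, 0.1062]
eef_rot: [-3.14, 0.003, -0.0]
force: [0.4, -0.6, 0.1]
grip_width: 0.0938
grip_force: 0.0
```

```bash
python3 - <<'E'
from h import *
a,d=ctrl.camera('scene');np.savez('scene1.npz',im=a,d=d)
o=ctrl.get_obs();print(o['ee_pos'],o['eef_rot'],o['force'])
save('s1.png',cv2.resize(a[150:370,170:510],None,fx=2.2,fy=2.2))
E
```

```text
[ 0.44722387 -0.2060103   0.10769122] [-3.14113635e+00  7.64439469e-04  6.72924372e-05] [-0.05023125 -0.49608694 -0.22495594]
```

View pics/s1.png

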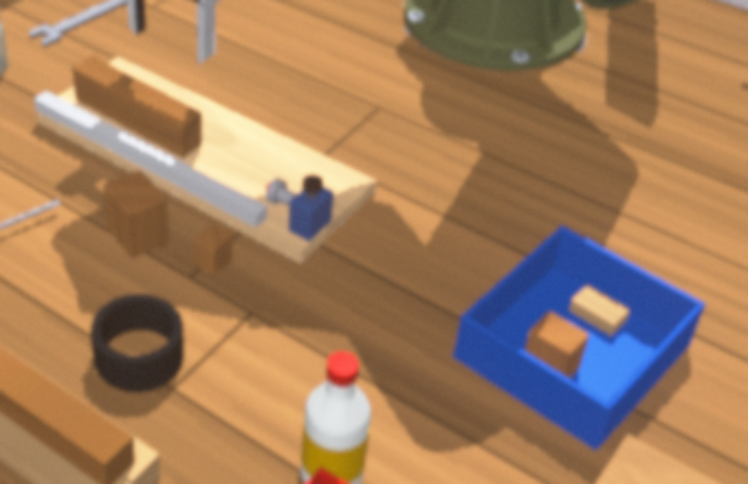

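The offcut lies in the blue box at (558,343). The stop is untouched, and the fingers are poised by the batten. Next I lower them and push the batten to the fence.

step_arm(deltas=[{"dp": [0,0.35,0.5],"twist": 0},{"dp": [0,0,0.7],"twist": 0},{"dp": [0,0,0.5],"twist": 0},{"dp": [0,0,0.27],"twist": 0},{"dp": [0.1,0,0],"twist": 0},{"dp": [0.15,0,0],"twist": 0},{"dp": [0.1,0,0],"twist": 0},{"dp": [0.05,0,0],"twist": 0},{"dp": [0,0,0],"twist": 0}])

```text
time_s: 10.05
ee_pos: [0.4638, -0.2204, 0.0291]
eef_rot: [3.141, -0.001, -0.0]
force: [-0.1, 0.1, -0.2]
grip_width: 0.0936
grip_force: 0.0
```

step_arm(deltas=[{"dp": [0.05,0,0],"twist": 0},{"dp": [0.05,0,0],"twist": 0},{"dp": [0.05,0,0],"twist": 0},{"dp": [0.05,0,0],"twist": 0},{"dp": [0.05,0,0],"twist": 0},{"dp": [0.05,0,0],"twist": 0},{"dp": [0.05,0,0],"twist": 0},{"dp": [0.05,0,0],"twist": 0}])

```text
time_s: 10.85
ee_pos: [0.4792, -0.2203, 0.0287]
eef_rot: [-3.141, 0.0, -0.0]
force: [-3.8, 0.5, 2.5]
grip_width: 0.0941
grip_force: 1.6
```

step_arm(deltas=[{"dp": [0.05,0,0],"twist": 0},{"dp": [0.05,0,0],"twist": 0},{"dp": [0.05,0,0],"twist": 0},{"dp": [0.05,0,0],"twist": 0},{"dp": [0,0,0],"twist": 0}])

```text
time_s: 11.35
ee_pos: [0.4876, -0.2203, 0.0286]
eef_rot: [3.142, -0.001, -0.0]
force: [-0.7, 0.1, 0.7]
grip_width: 0.0939
grip_force: 0.0
```

step_arm(deltas=[{"dp": [0.03,0,0],"twist": 0},{"dp": [0.03,0,0],"twist": 0},{"dp": [0,0,0],"twist": 0}])

```text
time_s: 11.65
ee_pos: [0.4898, -0.2203, 0.0286]
eef_rot: [3.142, -0.0, -0.0]
force: [0.7, 0.7, 0.4]
grip_width: 0.0941
grip_force: 0.1
```

step_arm(deltas=[{"dp": [0.03,0,0],"twist": 0},{"dp": [0.03,0,0],"twist": 0},{"dp": [0,0,0],"twist": 0}])

```text
time_s: 11.95
ee_pos: [0.4922, -0.2203, 0.0286]
eef_rot: [3.142, -0.0, -0.0]
force: [0.2, 0.3, 0.5]
grip_width: 0.0943
grip_force: 0.1
```

step_arm(deltas=[{"dp": [0.03,0,0],"twist": 0},{"dp": [0.03,0,0],"twist": 0},{"dp": [0,0,0],"twist": 0}])

```text
time_s: 12.25
ee_pos: [0.4947, -0.2204, 0.0286]
eef_rot: [3.142, -0.0, -0.0]
force: [0.4, 0.9, -0.3]
grip_width: 0.0939
grip_force: 0.1
```

step_arm(deltas=[{"dp": [0.03,0,0],"twist": 0},{"dp": [0,0,0],"twist": 0}])

```text
time_s: 12.45
ee_pos: [0.4955, -0.2203, 0.0287]
eef_rot: [-3.141, 0.001, -0.001]
force: [-3.7, 0.5, 1.8]
grip_width: 0.0938
grip_force: 2.1
```

step_arm(deltas=[{"dp": [0.02,0,0],"twist": 0},{"dp": [0,0,0],"twist": 0}])

```text
time_s: 12.65
ee_pos: [0.4955, -0.2203, 0.0287]
eef_rot: [-3.141, 0.002, -0.001]
force: [-11.1, 1.7, 7.4]
grip_width: 0.0939
grip_force: 5.7
```

step_arm(deltas=[{"dp": [0.02,0,0],"twist": 0},{"dp": [0,0,0],"twist": 0}])

```text
time_s: 12.85
ee_pos: [0.4955, -0.2203, 0.0287]
eef_rot: [-3.141, 0.004, -0.0]
force: [-18.4, 2.0, 12.7]
grip_width: 0.094
grip_force: 9.4
```

step_arm(deltas=[{"dp": [-0.1,0,0],"twist": 0},{"dp": [-0.4,0,0],"twist": 0},{"dp": [0,0,-0.5],"twist": 0},{"dp": [0,0,-0.9],"twist": 0},{"dp": [0,0,-0.8],"twist": 0},{"dp": [0,0.5,-0.3],"twist": 0},{"dp": [0.3,0.7,0],"twist": 0},{"dp": [0.3,0.7,0],"twist": 0},{"dp": [0.3,0.7,0],"twist": 0},{"dp": [0.2,0.35,0],"twist": 0},{"dp": [0,0,0],"twist": 0},{"dp": [0,0,0],"twist": 0}], gripper=-1)

```text
time_s: 14.05
ee_pos: [0.521, -0.3378, 0.1283]
eef_rot: [-3.141, 0.0, -0.0]
force: [-0.2, 0.7, -1.1]
grip_width: 0.0022
grip_force: 0.0
```

```bash
python3 - <<'E'
from h import *
o=ctrl.get_obs();print(o['ee_pos'],o['eef_rot'],o['force'],o['grip_width'])
for c in ['top','scene']:
    im,d=ctrl.camera(c); np.savez(c+'2.npz',im=im,d=d)
    P=cloud(c,d);X,Y,Z=P[...,0],P[...,1],P[...,2]
    w=(X>.45)&(X<.62)&(Y<-.36)&(Y>-.5)&(Z>.08)&(Z<.1); q=P[w]
    print(c,'jar',q.min(0),q.max(0))
save('t2.png',cv2.resize(np.load('top2.npz')['im'][180:290,230:480],None,fx=3.2,fy=3.2,interpolation=cv2.INTER_CUBIC))
from ang import run
run('2')
E
```

```text
[ 0.52102836 -0.33782718  0.12828851] [-3.14118045e+00  2.22106477e-04 -2.92929950e-04] [-0.17094874  0.72040053 -1.08031241] 0.0022055453094022184Traceback (most recent call last):
  File "<stdin>", line 7, in <module>
    return umr_minimum(a, axis, None, out, keepdims, initial, where)
ValueError: zero-size array to reduction operation minimum which has no identity
```

```bash
python3 - <<'E'
from h import *
im,d=ctrl.camera('scene'); np.savez('scene2.npz',im=im,d=d)
for c,t in [('top','top0'),('scene','scene0')]:
    B=np.load(t+'.npz');P=cloud(c,B['d']);
    for r in ([dict(pixels=np.pad(np.ones((20,16),bool),((210,190),(449,95))))] if c=='top' else [dict(pixels=np.pad(np.ones((25,16),bool),((155,240),(152,392))))]):
        q=P[r['pixels']]; q=q[q[:,2]>.05]; print(c,'jar',q.min(0),q.max(0))
save('t2.png',cv2.resize(np.load('top2.npz')['im'][180:290,230:480],None,fx=3.2,fy=3.2,interpolation=cv2.INTER_CUBIC))
from ang import run
run('2')
E
```

```text
top jar [ 0.47449674 -0.48353261  0.06418652] [ 0.54543703 -0.06062322  1.23467203]
scene jar [ 0.50893135 -0.48317434  0.05041276] [1.32268943 0.56157452 0.88734551]
top batten ([np.float64(-0.19), np.float64(0.5026), np.float64(0.01), np.float64(0.5362)], np.float64(-0.2886), np.float64(-0.1288))
top fence ([np.float64(-0.77), np.float64(0.539), np.float64(0.11), np.float64(0.5564)], np.float64(-0.2935), np.float64(0.0061))
scene batten ([np.float64(-0.46), np.float64(0.5088), np.float64(0.52), np.float64(0.5442)], np.float64(-0.3082), np.float64(-0.1256))
scene fence ([np.float64(-0.15), np.float64(0.5413), np.float64(0.14), np.float64(0.5643)], np.float64(-0.3332), np.float64(0.0144))
```

View pics/t2.png

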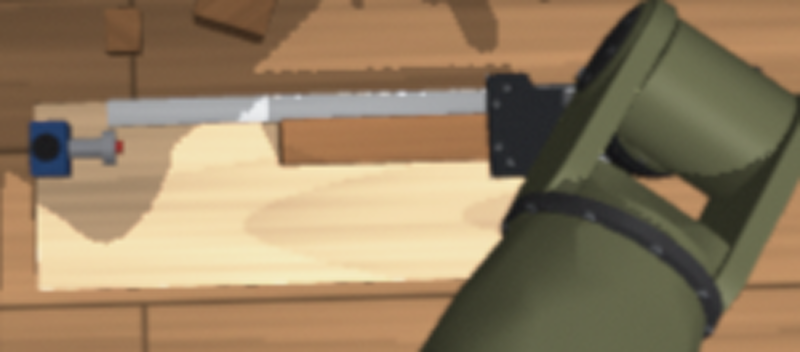

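The batten now lies flat along the fence (angle about 0°), with its front end at (281,142) and the pin at (120,147). Next I descend behind the -y end and push.

step_arm(deltas=[{"dp": [0,0,0.6],"twist": 0},{"dp": [0,0,0.8],"twist": 0},{"dp": [0,0,0.6],"twist": 0},{"dp": [0,0,0.4],"twist": 0},{"dp": [0,0,0],"twist": 0},{"dp": [0,-0.1,0],"twist": 0},{"dp": [0,-0.1,0],"twist": 0},{"dp": [0,-0.05,0],"twist": 0},{"dp": [0,-0.05,0],"twist": 0},{"dp": [0,-0.05,0],"twist": 0}])

```text
time_s: 15.15
ee_pos: [0.5214, -0.3243, 0.0331]
eef_rot: [3.141, -0.001, -0.0]
force: [-0.2, 1.1, 0.4]
grip_width: 0.0005
grip_force: 0.0
```

step_arm(deltas=[{"dp": [0,-0.05,0],"twist": 0},{"dp": [0,-0.05,0],"twist": 0},{"dp": [0,-0.05,0],"twist": 0},{"dp": [0,-0.05,0],"twist": 0},{"dp": [0,-0.05,0],"twist": 0}])

```text
time_s: 15.65
ee_pos: [0.5212, -0.3143, 0.0326]
eef_rot: [3.141, -0.0, -0.0]
force: [0.5, -1.3, 0.2]
grip_width: 0.0004
grip_force: 0.8
```

step_arm(deltas=[{"dp": [0,-0.06,0],"twist": 0},{"dp": [0,-0.08,0],"twist": 0},{"dp": [0,-0.1,0],"twist": 0},{"dp": [0,-0.1,0],"twist": 0},{"dp": [0,-0.1,0],"twist": 0},{"dp": [0,-0.1,0],"twist": 0},{"dp": [0,-0.1,0],"twist": 0},{"dp": [0,-0.1,0],"twist": 0},{"dp": [0,-0.1,0],"twist": 0},{"dp": [0,-0.1,0],"twist": 0},{"dp": [0,-0.1,0],"twist": 0},{"dp": [0,-0.1,0],"twist": 0}])

```text
time_s: 16.85
ee_pos: [0.5212, -0.2684, 0.0326]
eef_rot: [-3.142, 0.0, -0.0]
force: [-0.4, -1.2, -0.2]
grip_width: 0.0005
grip_force: 0.8
```

step_arm(deltas=[{"dp": [0,-0.1,0],"twist": 0},{"dp": [0,-0.1,0],"twist": 0},{"dp": [0,-0.1,0],"twist": 0},{"dp": [0,-0.1,0],"twist": 0},{"dp": [0,-0.1,0],"twist": 0},{"dp": [0,-0.08,0],"twist": 0},{"dp": [0,-0.06,0],"twist": 0},{"dp": [0,-0.04,0],"twist": 0},{"dp": [0,-0.02,0],"twist": 0},{"dp": [0,0,0],"twist": 0}])

```text
time_s: 17.85
ee_pos: [0.5213, -0.2406, 0.0327]
eef_rot: [-3.141, 0.0, -0.0]
force: [-0.7, 0.4, 0.3]
grip_width: 0.0003
grip_force: 0.0
```

```bash
python3 - <<'E'
from h import *
o=ctrl.get_obs();print(o['ee_pos'],o['force'])
for c in ['top','scene']:
    im,d=ctrl.camera(c); np.savez(c+'3.npz',im=im,d=d)
a=cv2.resize(np.load('top3.npz')['im'][200:270,230:400],None,fx=4.6,fy=4.6,interpolation=cv2.INTER_CUBIC)
save('t3.png',a)
from ang import run
run('3')
E
```

```text
[ 0.52126407 -0.24063222  0.03266612] [-0.65035659  0.38762202  0.27133647]
top batten ([np.float64(0.65), np.float64(0.5026), np.float64(-0.83), np.float64(0.5362)], np.float64(-0.1621), np.float64(-0.0502))
top fence ([np.float64(-2.29), np.float64(0.5401), np.float64(0.04), np.float64(0.5564)], np.float64(-0.2164), np.float64(0.0062))
scene batten ([np.float64(-0.75), np.float64(0.5089), np.float64(0.17), np.float64(0.5436)], np.float64(-0.2469), np.float64(-0.0463))
scene fence ([np.float64(-0.61), np.float64(0.5405), np.float64(0.03), np.float64(0.5645)], np.float64(-0.3321), np.float64(0.0136))
```

View pics/t3.png

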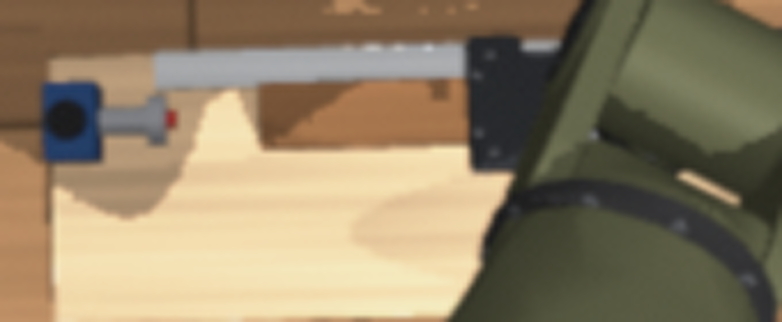

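The batten front is at (261,115) and still flat on the fence. The pin tip at (176,119) is about 45 mm ahead.

step_arm(deltas=[{"dp": [0,-0.06,0],"twist": 0},{"dp": [0,-0.1,0],"twist": 0},{"dp": [0,-0.1,0],"twist": 0},{"dp": [0,-0.1,0],"twist": 0},{"dp": [0,-0.1,0],"twist": 0},{"dp": [0,-0.1,0],"twist": 0},{"dp": [0,-0.1,0],"twist": 0},{"dp": [0,-0.07,0],"twist": 0},{"dp": [0,-0.05,0],"twist": 0},{"dp": [0,-0.03,0],"twist": 0},{"dp": [0,-0.025,0],"twist": 0},{"dp": [0,-0.025,0],"twist": 0}])

```text
time_s: 19.15
ee_pos: [0.5212, -0.2064, 0.0326]
eef_rot: [-3.142, 0.0, -0.0]
force: [-0.5, -1.9, -0.4]
grip_width: 0.0005
grip_force: 0.6
```

step_arm(deltas=[{"dp": [0,-0.025,0],"twist": 0},{"dp": [0,-0.025,0],"twist": 0},{"dp": [0,-0.025,0],"twist": 0},{"dp": [0,-0.025,0],"twist": 0},{"dp": [0,-0.025,0],"twist": 0},{"dp": [0,-0.025,0],"twist": 0},{"dp": [0,-0.025,0],"twist": 0},{"dp": [0,-0.025,0],"twist": 0}])

```text
time_s: 19.95
ee_pos: [0.5213, -0.1983, 0.0326]
eef_rot: [-3.142, 0.0, -0.0]
force: [-0.5, -1.7, -0.4]
grip_width: 0.0005
grip_force: 0.6
```

step_arm(deltas=[{"dp": [0,-0.02,0],"twist": 0},{"dp": [0,-0.02,0],"twist": 0},{"dp": [0,-0.02,0],"twist": 0},{"dp": [0,-0.02,0],"twist": 0}])

```text
time_s: 20.35
ee_pos: [0.5213, -0.1951, 0.0326]
eef_rot: [3.142, 0.0, -0.0]
force: [-0.1, -1.8, -0.8]
grip_width: 0.0003
grip_force: 0.6
```

step_arm(deltas=[{"dp": [0,-0.015,0],"twist": 0},{"dp": [0,-0.015,0],"twist": 0},{"dp": [0,-0.015,0],"twist": 0}])

```text
time_s: 20.65
ee_pos: [0.5212, -0.1933, 0.0326]
eef_rot: [-3.142, 0.0, -0.0]
force: [0.5, -1.8, -0.6]
grip_width: 0.0004
grip_force: 0.7
```

```bash
python3 - <<'E'
from h import *
o=ctrl.get_obs();print(o['ee_pos'],o['force'])
im,d=ctrl.camera('top'); s,_=ctrl.camera('scene')
save('t4.png',np.hstack([cv2.resize(im[210:250,235:295],(420,280),interpolation=cv2.INTER_CUBIC),cv2.resize(s[205:260,250:330],(380,280),interpolation=cv2.INTER_CUBIC)]))
E
```

```text
[ 0.52124798 -0.1933279   0.03264683] [ 0.50110192 -1.81825287 -0.58335135]
```

View pics/t4.png

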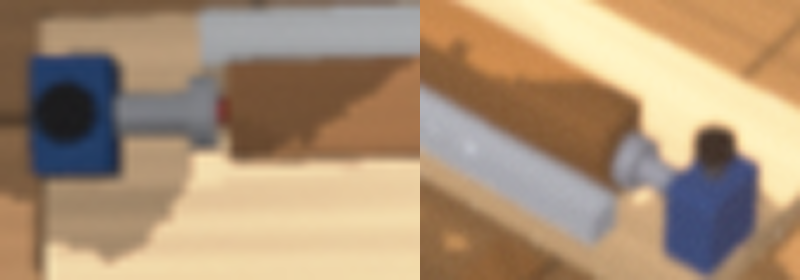

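The batten front (230,110) is just at the red pin tip (224,110). About 5 mm remains, so I continue gently.

step_arm(deltas=[{"dp": [0,-0.0125,0],"twist": 0},{"dp": [0,-0.0125,0],"twist": 0},{"dp": [0,-0.0125,0],"twist": 0}])

```text
time_s: 21.05
ee_pos: [0.5213, -0.1918, 0.0327]
eef_rot: [3.142, -0.0, -0.0]
force: [0.6, -1.3, -0.5]
grip_width: 0.0004
grip_force: 0.7
```

step_arm(deltas=[{"dp": [0,-0.0125,0],"twist": 0},{"dp": [0,-0.0125,0],"twist": 0},{"dp": [0,0,0],"twist": 0}])

```text
time_s: 21.35
ee_pos: [0.5213, -0.1908, 0.0327]
eef_rot: [-3.142, -0.0, -0.0]
force: [-0.3, -0.9, -0.0]
grip_width: 0.0007
grip_force: 0.4
```

step_arm(deltas=[{"dp": [0,-0.0125,0],"twist": 0},{"dp": [0,-0.0125,0],"twist": 0},{"dp": [0,0,0],"twist": 0}])

```text
time_s: 21.65
ee_pos: [0.5213, -0.1898, 0.0327]
eef_rot: [-3.142, -0.0, -0.0]
force: [-0.5, -0.3, -0.9]
grip_width: 0.0
grip_force: 0.5
```

step_arm(deltas=[{"dp": [0,-0.0125,0],"twist": 0},{"dp": [0,-0.0125,0],"twist": 0},{"dp": [0,0,0],"twist": 0}])

```text
time_s: 21.95
ee_pos: [0.5214, -0.1894, 0.0328]
eef_rot: [3.141, -0.0, -0.0]
force: [-0.2, -6.8, -0.2]
grip_width: 0.0007
grip_force: 3.0
```

step_arm(deltas=[{"dp": [0,-0.0125,0],"twist": 0},{"dp": [0,0,0],"twist": 0}])

```text
time_s: 22.15
ee_pos: [0.5214, -0.1894, 0.0329]
eef_rot: [3.14, -0.001, -0.001]
force: [-1.0, -9.6, -0.9]
grip_width: 0.0003
grip_force: 4.8
```

Hard stop felt: about 9 N, with no further travel. I back off, then confirm flatness with one light press from the side.

step_arm(deltas=[{"dp": [0,0.05,0],"twist": 0},{"dp": [0,0.45,0],"twist": 0},{"dp": [0,0,-0.5],"twist": 0},{"dp": [0,0,-1],"twist": 0},{"dp": [0,0,-1],"twist": 0},{"dp": [-0.4,-0.5,0],"twist": 0},{"dp": [-0.4,-0.8,0],"twist": 0},{"dp": [-0.4,-0.8,0],"twist": 0},{"dp": [-0.2,-0.8,0],"twist": 0},{"dp": [0,-0.2,0],"twist": 0},{"dp": [0,0,0],"twist": 0}])

```text
time_s: 23.25
ee_pos: [0.4657, -0.0843, 0.133]
eef_rot: [3.142, -0.001, 0.001]
force: [0.5, -0.6, 0.6]
grip_width: 0.0006
grip_force: 0.0
```

step_arm(deltas=[{"dp": [0,0,0],"twist": 0},{"dp": [0,0,0],"twist": 0},{"dp": [0,0,0],"twist": 0},{"dp": [0,0,0.6],"twist": 0},{"dp": [0,0,0.8],"twist": 0},{"dp": [0,0,0.7],"twist": 0},{"dp": [0,0,0.4],"twist": 0},{"dp": [0.15,0,0],"twist": 0},{"dp": [0.15,0,0],"twist": 0},{"dp": [0.1,0,0],"twist": 0},{"dp": [0.1,0,0],"twist": 0},{"dp": [0,0,0],"twist": 0}], gripper=1)

```text
time_s: 24.45
ee_pos: [0.4861, -0.0844, 0.0333]
eef_rot: [3.141, -0.001, -0.0]
force: [-0.3, -0.5, -0.4]
grip_width: 0.092
grip_force: 0.0
```

Gap to the known contact is 9.4 mm.

step_arm(deltas=[{"dp": [0.05,0,0],"twist": 0},{"dp": [0.05,0,0],"twist": 0},{"dp": [0.05,0,0],"twist": 0},{"dp": [0.03,0,0],"twist": 0},{"dp": [0,0,0],"twist": 0}])

```text
time_s: 24.95
ee_pos: [0.4926, -0.0843, 0.0326]
eef_rot: [3.142, -0.0, -0.0]
force: [-0.2, -1.2, 0.6]
grip_width: 0.094
grip_force: 0.0
```

step_arm(deltas=[{"dp": [0.02,0,0],"twist": 0},{"dp": [0.02,0,0],"twist": 0},{"dp": [0,0,0],"twist": 0}])

```text
time_s: 25.25
ee_pos: [0.4942, -0.0844, 0.0326]
eef_rot: [-3.142, -0.0, -0.0]
force: [0.1, 0.3, 0.1]
grip_width: 0.0941
grip_force: 0.0
```

step_arm(deltas=[{"dp": [0.015,0,0],"twist": 0},{"dp": [0,0,0],"twist": 0}])

```text
time_s: 25.45
ee_pos: [0.4947, -0.0844, 0.0327]
eef_rot: [-3.142, -0.0, -0.0]
force: [-1.0, -0.1, -0.2]
grip_width: 0.0939
grip_force: 0.0
```

step_arm(deltas=[{"dp": [0.015,0,0],"twist": 0},{"dp": [0,0,0],"twist": 0}])

```text
time_s: 25.65
ee_pos: [0.4954, -0.0844, 0.0327]
eef_rot: [3.142, -0.0, -0.0]
force: [-0.2, -0.3, 0.1]
grip_width: 0.0942
grip_force: 0.0
```

step_arm(deltas=[{"dp": [0.015,0,0],"twist": 0},{"dp": [0,0,0],"twist": 0}])

```text
time_s: 25.85
ee_pos: [0.4956, -0.0843, 0.0326]
eef_rot: [-3.141, 0.001, -0.0]
force: [-3.9, -0.0, 2.7]
grip_width: 0.0939
grip_force: 2.0
```

step_arm(deltas=[{"dp": [0.015,0,0],"twist": 0},{"dp": [0,0,0],"twist": 0}])

```text
time_s: 26.05
ee_pos: [0.4956, -0.0843, 0.0326]
eef_rot: [-3.141, 0.002, -0.0]
force: [-9.9, 0.0, 7.1]
grip_width: 0.0941
grip_force: 4.7
```

It is flush, with contact at the same x as before. I retreat and check that the stop contact has held.

step_arm(deltas=[{"dp": [-0.1,0,0],"twist": 0},{"dp": [-0.4,0,0],"twist": 0},{"dp": [0,0,-0.5],"twist": 0},{"dp": [0,0,-1],"twist": 0},{"dp": [0,0,-1],"twist": 0},{"dp": [0,0,-1],"twist": 0},{"dp": [-0.9,0,-0.3],"twist": 0},{"dp": [-1,0,0],"twist": 0},{"dp": [-0.8,0,0],"twist": 0},{"dp": [0,0,0],"twist": 0}])

```text
time_s: 27.05
ee_pos: [0.3663, -0.0842, 0.1849]
eef_rot: [3.141, -0.001, -0.001]
force: [0.4, 0.1, -0.0]
grip_width: 0.0939
grip_force: 0.0
```

```bash
python3 - <<'E'
from h import *
o=ctrl.get_obs();print(o['time_s'],o['ee_pos'],o['force'])
im,d=ctrl.camera('top'); s,e=ctrl.camera('scene')
np.savez('top5.npz',im=im,d=d);np.savez('scene5.npz',im=s,d=e)
save('t5.png',np.hstack([cv2.resize(im[210:250,235:295],(420,280),interpolation=cv2.INTER_CUBIC),cv2.resize(s[205:260,250:330],(380,280),interpolation=cv2.INTER_CUBIC)]))
from ang import run
run('5')
E
```

```text
27.05 [ 0.36631976 -0.08416364  0.18486962] [ 0.37135691  0.10512161 -0.0319847 ]
top batten ([np.float64(-0.09), np.float64(0.5027), np.float64(-0.11), np.float64(0.5363)], np.float64(-0.179), np.float64(-0.0001))
top fence ([np.float64(0.56), np.float64(0.5397), np.float64(0.01), np.float64(0.5564)], np.float64(-0.3313), np.float64(0.0061))
scene batten ([np.float64(0.26), np.float64(0.5095), np.float64(-0.13), np.float64(0.5446)], np.float64(-0.178), np.float64(0.0039))
scene fence ([np.float64(-0.49), np.float64(0.5424), np.float64(0.19), np.float64(0.5642)], np.float64(-0.3316), np.float64(0.0129))
```

View pics/t5.png

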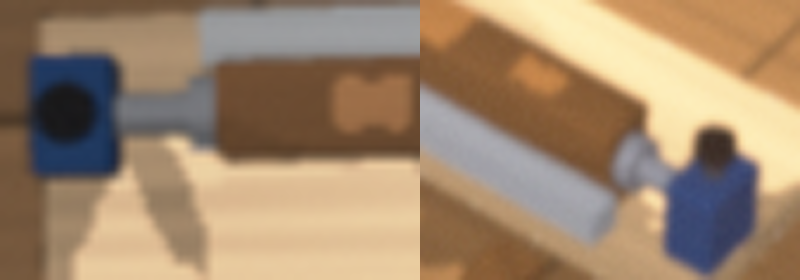

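The batten end (217,110) sits against the collar face with no red pin showing, and it is parallel to the fence within about 0.1°. I hand it in.

```bash
python3 -c "from station import ctrl; print(ctrl.hand_in())"
```

```text
the job is handed in; nothing more can be done
None
```

The offcut is in the blue scrap box, and the batten lies flat along the fence against the stop with the pin pushed in; I handed the job in at about 27 s and got no verdict back.

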